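Snap the lid onto the granulator's throat and proof-pull it

ROBOT

A 7-joint arm with a two-finger parallel gripper is mounted at the origin on the work surface. World frame = base frame: x ahead of the robot, y to its left, z up, the work surface at z = 0. Lengths are in m, angles in rad, forces in N, time in s.
With the tool pointing down it reaches from about 0.4 to 0.85 m from the base axis. Payload 4.5 kg.
Tool frame: the origin (TCP) lies at the very end of the fingers, on their centre line; the grasp point (between the pads) lies 19 mm behind it; z points along the fingers, y is the line along which they close (so a half turn about z gives the same grasp; the last joint's range is limited). The gripper opens to 88 mm and grips with 3 to 60 N. Pads are 18 mm wide; open, the fingers measure 123 mm over their backs; the gripper's body (75 mm by 187 mm) begins 45 mm behind the grasp point.
Start: joints at [1.202, 0.689, -0.195, 1.565, 0.157, 0.902, -0.215], TCP at [0.245, -0.575, 0.239] pointing down, gripper open.
Joint ranges: [-3.01, 3.01], [-0.46, 2.08], [-1.47, 1.51], [0.13, 2.56], [-1, 4.14], [0.04, 2.09], [-2.66, 2.66]. Speed limits (rad/s): [2.57, 2.57, 3.14, 3.14, 3.14, 3.14, 3.14].

INTERFACE

Orientations are given as a unit quaternion [x, y, z, w].
In Python, from plant import r gives the robot as it stands. The module is installed in compiled form; this text tells all that it offers.
- The arm moves only by the tool step_arm, never from a script. Its argument "increments" is a list of rows, each a list of 2 entries, a list of its own where there are three numbers: the shift along the world's x, y, z in cm, then the turn, a rotation vector about the world's x, y, z in degrees. A call has exactly 10 rows; each row shifts and turns the commanded pose from where the row before left it; what a row does not reach is not made up. A row lasts 1/10 s, in which the tool goes at most 50 mm and 8.59 degrees, less where a joint would pass 70% of its speed; a pose out of reach is approached as far as the arm can. A call is refused whole if a number of a shift passes 5 or a number of a turn 8.59, either way. A call with a gripper value outside its range is refused whole. "fingers" is the opening, from 0 (shut) to 1 (fully open), set as the call begins (left out, the last holds). The fingers move at their own pace and stop on an object; "grip_force" is the grip in N (left out, the last holds). Time passes only in rows, so rows that do not move let the fingers close, or fill a call up. It gives the time, the measured TCP pose, the force, the opening and the grip force at its end, in the units of the state.
- r.get_state(): the state, without advancing time (a new reading comes with each control period).
- r.snapshot(name): name is "scene" or "top"; returns (picture, depth): 400x640x3 uint8, red, green, blue; 400x640 float32, m along the optical axis (not along the pixel's ray), 0 where there is no reading.
- r.calibration(name): a dict with "fov_y" (degrees; the focal length in pixels is half the picture's height over the tangent of half this angle, whatever the lens; pixels are square), "cx", "cy" (the principal point, pixels), "R" (3x3) and "t" (3): a world point X has camera coordinates R X + t. Camera axes: x right, y down, z forward; pixel columns grow to the right and rows downward; lengths in m; the calibration is good to about 2 mm. A picture is of the moment at which its call begins. calibration takes no time and is no camera call.
- r.finish_job(): hands the job in; it is judged then, once.
The state is a dict: "clock": time; "q": joint angles; "qd": joint speeds; "joint_torque": joint torques, N m; "tool_pos": TCP position; "eef_rot": TCP orientation; "contact_force": force on the tool from outside, world axes, zero at the start; "moment": the same for the moment, N m; "opening": opening from 0.0 (shut) to 1.0 (fully open); "finger_force": force on a finger pad.
Only numpy, scipy, OpenCV 4.12 (cv2) and the standard library are available. Lean on these libraries where they do the work, as an engineer would, in place of code of your own. Each camera call takes 0.05 s, during which the arm holds its last target. There are 200 camera calls.

TASK

Put the black lid on the round feed throat of the little plastic granulator and press it gently down until both spring catches have snapped over its flange and it sits fully home. Then prove that the catches hold: pull the lid straight up by its grip with a steady force of about 14 N for at least a second and a half, never reaching 24 N. Finally leave the lid latched and fully home, let go of it, and leave the other things on the bench alone.

Things in the scene. Friction and masses are not known exactly. Their poses are not given: they have to be found in the camera images.
- lid_grip (a point): Centre of the grip of the loose black plastic lid, which stands upright on the bench on its plug; 160 g, a quarter more or less. The grip is an upright bar 55 mm long (x) and 24 mm thick (y): pinch it across the 24 mm. It rises 70 mm above the flange; this point is on the lid's axis, 50 mm above the flange's top, 20 mm below the grip's top, 74 mm above the plug's underside.
- lid: The same lid; origin at the centre of the plug's underside, z up its axis, x along the grip. From the bottom: round plug 70 mm diameter, 16 mm deep, foot chamfered (4 mm in, 5 mm up); round flange 100 mm diameter, 8 mm thick; the grip. Any yaw fits. Fully home the flange lies on the throat's rim and the grip point is 58 mm above the rim.
- throat (a point): Centre of the granulator's round throat, level with its flat steel rim, 98 mm above the bench; does not move. The hole is 73 mm in diameter (1.5 mm to spare around the plug), 2 mm chamfer, 18 mm deep. z up; one catch stands on its +y, the other on its -y side.
- shredder: The granulator, bolted down: a grey box 104 x 110 mm with the throat in its top, on a plywood base 300 x 190 mm reaching from 85 mm behind to 215 mm ahead of the throat along x, a motor ahead of the box (+x), lower than the rim. Origin on the bench under the throat's centre. Fixed steel guides beside the catches reach out to 87 mm from the throat's axis and 22 mm above the rim.
- yoke: The two spring catches and their frame; origin of the frame's fixed part: the throat's centre. Each catch is 16 mm wide; its flat-bottomed nose reaches 4 mm over the flange (46 mm from the axis); above, a slope 7 mm out over 12 mm up, by which the flange pushes it outwards. Tops at most 31 mm above the rim. Pressing the lid past both takes 3 to 12 N, then the flange stops on the rim.
- frame (a point): How the catch frame behaves under the pull (the point is the rim's centre again). It is worn: a lid that is home can lift freely by 1 to 7 mm before it meets the catches' undersides, different each time and not shown by any pose. From there springy bushes give 0.1 mm per newton, with a stop at 12 mm. The proof force is what the catches bear: the upward pull less the lid's weight.
- mould: Bystander: round steel mould, 68 mm diameter, 66 mm tall, on a 90 mm square plate; origin at its underside.
- pot: Bystander: green moulded plastic pot, 90 mm diameter at the rim, 75 mm tall; origin at its underside.
- collar: Bystander: steel shaft collar, a ring 38 mm across and 18 mm tall, on the bench between the lid and the granulator; origin at its underside.
Mind the look-alikes: they are no part of the job. Leave any orange or yellow look-alike of the lid alone.

How it is judged:
By the outcome, as a careful person would: the job done as asked, in the order asked, and still so for the second after the job is handed in, with the robot touching nothing.
It also fails if it takes over 62 s, if anything falls off the work surface, if the arm or the gripper's body presses on something with over 40 N, if the wrist force passes 120 N, or if a joint passes its speed limit or range.

## Working session

There is one attempt and no reset: what is moved stays moved. The work goes in short steps, Python scripts to look and compute and a tool call to move; the robot and the scene stay as the last step left them, time stands still between calls to the robot, and variables do not carry over. Pictures are saved under pics/ and viewed, at most 10 in all, crops included, and the job is handed in when it is done.

Besides the shell and the picture viewer there is one more tool, called after "Request:" as name(argument=value, ...) on one line, values as JSON. step_arm: Moves the arm, as the interface text tells. Its arguments: {"type":"object","properties":{"increments":{"type":"array","items":{"type":"array"}},"fingers":{"type":"number"},"grip_force":{"type":"number"}},"required":["increments"]}

```bash
mkdir -p pics; cat > h.py <<'E'
import numpy as np, cv2
from plant import r
def cam(n):
    c=r.calibration(n); f=200/np.tan(np.radians(c["fov_y"])/2); return f,c["cx"],c["cy"],np.array(c["R"]),np.array(c["t"])
def cloud(n,d):
    f,cx,cy,R,t=cam(n); v,u=np.mgrid[:400,:640]
    X=np.stack([(u-cx)/f*d,(v-cy)/f*d,d],-1); return (X-t)@R
def ray(n,u,v,z):
    f,cx,cy,R,t=cam(n); o=-R.T@t; d=R.T@np.array([(u-cx)/f,(v-cy)/f,1]); return o+d*(z-o[2])/d[2]
def proj(n,X):
    f,cx,cy,R,t=cam(n); p=R@np.array(X)+t; return p[0]/p[2]*f+cx,p[1]/p[2]*f+cy
E
python3 - <<'E'
from h import *
for n in("scene","top"):
    p,d=r.snapshot(n); cv2.imwrite(f"pics/{n}0.png",p[...,::-1]); np.savez(f"{n}0",p=p,d=d)
    c=r.calibration(n);print(n,c["fov_y"],c["cx"],c["cy"],-np.array(c["R"]).T@c["t"],(d>0).mean(),np.round(c["R"],2).tolist())
s=r.get_state();print(s["clock"],s["tool_pos"],s["eef_rot"],s["contact_force"],s["opening"])
E
```

```text
scene 43.34155461862287 319.338772780219 209.98520284157453 [1.49556833 0.36065495 1.09379688] 0.99514453125 [[-0.33, 0.94, 0.0], [0.65, 0.23, -0.72], [-0.68, -0.24, -0.69]]
top 53.81784333493622 321.4574565879399 200.35542153488325 [0.29507106 0.00333154 1.23808707] 0.9960078125 [[-0.02, -1.0, -0.01], [-0.98, 0.02, -0.18], [0.18, 0.01, -0.98]]
0.1 [ 0.24474137 -0.57447207  0.2380013 ] [ 9.79775257e-01  2.00099400e-01 -2.16024915e-04 -7.92876126e-04] [-0.44241487 -0.54184431  0.08978052] 0.9955747467868223
```

View pics/scene0.png

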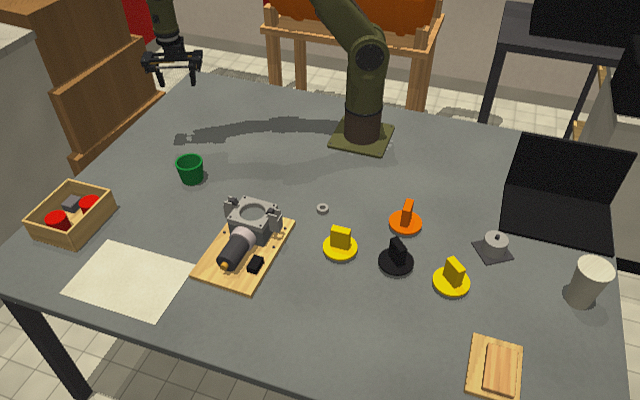

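View pics/top0.png

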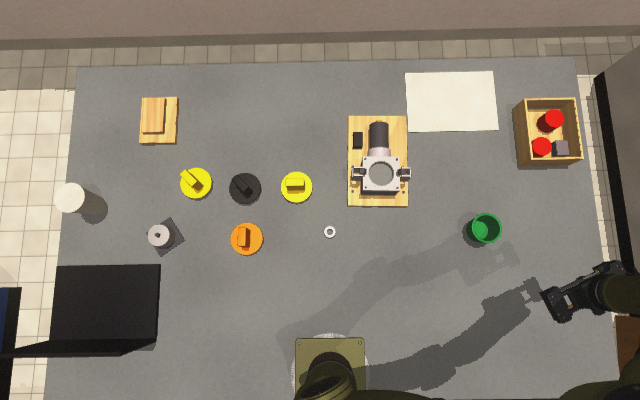

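Candidates for the lid, in top-view pixels: black (245,188), yellow (196,183), yellow (297,187), orange (247,239). The black one matches the description; in the scene view it is at (396,260). The throat is at about (381,174) in the top view, with the motor ahead of it (up in the picture). I'll measure these and check the choice in a close crop.

```bash
python3 - <<'E'
from h import *
out=[]
for n,box in(("top",(205,150,285,225)),("scene",(365,225,430,285))):
    D=np.load(n+"0.npz");p,d=D["p"],D["d"];X=cloud(n,d)
    x0,y0,x1,y1=box;m=np.zeros((400,640),bool);m[y0:y1,x0:x1]=True
    m&=(p.max(2)<75)&(d>0)
    z=X[...,2]
    g=m&(z>.05); top=m&(z>.085);fl=m&(z>.015)&(z<.032)
    print(n,"bench z",np.median(z[y1:y1+10,x0:x0+10]),"zmax",np.percentile(z[m],99),g.sum(),top.sum(),fl.sum())
    P=X[top][:,:2].astype(np.float32)
    if len(P)>5: print(" top rect",cv2.minAreaRect(P*1000), P.mean(0), np.median(z[top]))
    G=X[g][:,:2].astype(np.float32); print(" grip rect",cv2.minAreaRect(G*1000))
    F=X[fl][:,:2].astype(np.float32); print(" flange circ",cv2.minEnclosingCircle(F*1000))
    # throat rim
    m=(abs(z-.098)<.006)&(X[...,0]>.3)&(X[...,1]<0)&(d>0)
    u=np.zeros_like(m); 
    if n=="top":u[145:205,350:412]=True
    else:u[190:250,215:290]=True
    m&=u;P=X[m]; print(" rim",P.mean(0),m.sum(),P.min(0),P.max(0))
    # hole: z below .09 inside contour -> pixels on rim plane
    hull=np.zeros((400,640),np.uint8);pts=np.argwhere(m)[:,::-1].astype(np.int32);cv2.fillConvexPoly(hull,cv2.convexHull(pts),1)
    h=((hull>0)&~m).astype(np.uint8);h=cv2.morphologyEx(h,cv2.MORPH_OPEN,np.ones((5,5),np.uint8))
    cs,_=cv2.findContours(h,cv2.RETR_EXTERNAL,cv2.CHAIN_APPROX_NONE)
    for c in sorted(cs,key=cv2.contourArea)[-2:]:
        if len(c)<6: continue
        W=np.array([ray(n,a[0][0],a[0][1],.098)[:2] for a in c],np.float32)
        e=cv2.fitEllipse(W*1000);print(" hole",cv2.contourArea(c),e,cv2.boundingRect(c))
    # catches / guides above rim
    m=u&(z>.108)&(z<.14);
    for s in(0,1):
        P=X[m];P=P[(P[:,1]>np.median(X[u][:,1]))==bool(s)]
        if len(P):print(" catch",s,P.mean(0),P.min(0),P.max(0))
a=np.load("top0.npz")["p"][150:225,205:405,::-1];b=np.load("scene0.npz")["p"][180:290,190:430,::-1]
a=cv2.resize(a,None,fx=3,fy=3,interpolation=2);b=cv2.resize(b,(600,275),interpolation=2)
cv2.imwrite("pics/crop.png",np.vstack([a,b]))
E
```

```text
top bench z -2.1593029415876705e-05 zmax 0.09691286708934005 172 147 575
 top rect ((559.4786987304688, 259.1341857910156), (54.64629364013672, 23.139549255371094), 44.449283599853516) [0.55856645 0.25737688] 0.09320733749421493
 grip rect ((559.2356567382812, 259.0484924316406), (55.11314010620117, 23.357534408569336), 44.44927978515625)
 flange circ ((559.9434204101562, 258.7430114746094), 50.05215072631836)
 rim [ 0.58010857 -0.16294459  0.09760835] 843 [ 0.52792417 -0.24828878  0.09208546] [ 0.63521107 -0.07590517  0.10396562]
 hole 109.0 ((592.7183837890625, -99.2735366821289), (31.76841163635254, 50.343257904052734), 80.26197052001953) (354, 161, 12, 16)
 hole 407.0 ((580.6753540039062, -161.38320922851562), (67.7691650390625, 69.6803207397461), 167.45794677734375) (369, 162, 24, 23)
 catch 0 [ 0.5785564  -0.22569594  0.11902244] [ 0.56353986 -0.24558739  0.10816443] [ 0.59290866 -0.20963907  0.12821796]
 catch 1 [ 0.58229314 -0.09755836  0.11911112] [ 0.56852626 -0.11341003  0.10902824] [ 0.59918406 -0.07571822  0.12974453]
scene bench z -0.00024885611979011884 zmax 0.09630862
[... 287 characters left out ...]
lange circ ((565.8604736328125, 262.2331848144531), 50.444725036621094)
 rim [ 0.58773346 -0.15947956  0.0970506 ] 726 [ 0.52687632 -0.24870402  0.09200554] [ 0.63846526 -0.07277666  0.10398603]
 hole 61.0 ((565.4797973632812, -226.7508544921875), (25.340700149536133, 41.506126403808594), 105.23624420166016) (230, 197, 9, 10)
 hole 286.5 ((586.72265625, -157.8031005859375), (62.77200698852539, 68.09362030029297), 25.51136016845703) (241, 204, 24, 16)
 catch 0 [ 0.58413445 -0.22313645  0.11750303] [ 0.56354929 -0.24383972  0.10802787] [ 0.59833828 -0.20473329  0.12901509]
 catch 1 [ 0.58736786 -0.09367382  0.11730714] [ 0.56940523 -0.11224269  0.10803134] [ 0.60143008 -0.07660942  0.12875656]
```

View pics/crop.png

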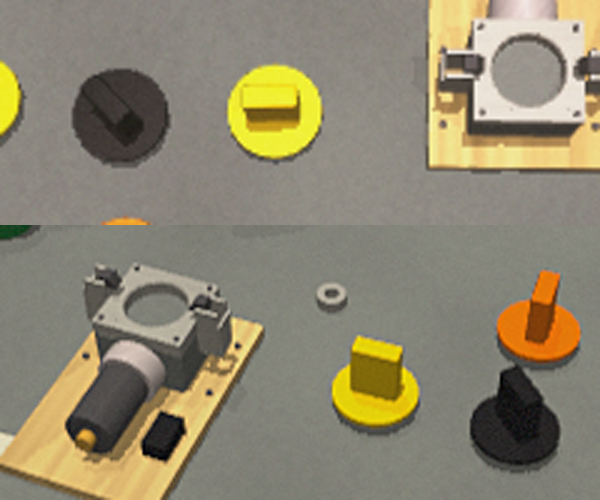

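The crop confirms the black lid. Its grip top is at about (0.561, 0.260), z 0.094, with a 55 x 23 mm section and the long side at 44.4°. The flange is 50 mm in radius, and these sizes match the description. The throat is at about (0.583, -0.160), with the rim at z 0.098. I need to turn +21.3° to pinch across the bar.

Request:
step_arm(increments=[[[2.2,4.2,0],[0,0,1.1]],[[2.2,4.2,0],[0,0,1.1]],[[2.2,4.2,0],[0,0,1.1]],[[2.2,4.2,0],[0,0,1.1]],[[2.2,4.2,0],[0,0,1.1]],[[2.2,4.2,0],[0,0,1.1]],[[2.2,4.2,0],[0,0,1.1]],[[2.2,4.2,0],[0,0,1.1]],[[2.2,4.2,0],[0,0,1.1]],[[2.2,4.2,0],[0,0,1.1]]], fingers=0.9)

```text
clock: 1.1
tool_pos: [0.4654, -0.1532, 0.2386]
eef_rot: [0.956, 0.293, -0.0, -0.0]
contact_force: [0.7, 0.4, 0.2]
opening: 0.9
finger_force: 0.0
```

Request:
step_arm(increments=[[[1,4.2,-0.5],[0,0,1.1]],[[1,4.2,-0.5],[0,0,1.1]],[[1,4.2,-0.5],[0,0,1.1]],[[1,4.2,-0.5],[0,0,1.1]],[[1,4.2,-0.5],[0,0,1.1]],[[1,4.2,-0.5],[0,0,1.1]],[[1,4.2,-0.5],[0,0,1.1]],[[1,4.2,-0.5],[0,0,1.1]],[[0.5,2,-0.5],[0,0,0]],[[0,0,0],[0,0,0]]])

```text
clock: 2.1
tool_pos: [0.5493, 0.2057, 0.1927]
eef_rot: [0.93, 0.368, -0.0, -0.001]
contact_force: [-0.3, -0.6, 0.5]
opening: 0.901
finger_force: 0.0
```

Request:
step_arm(increments=[[[0.6,2.7,-0.5],[0,0,0.6]],[[0.6,2.7,-0.5],[0,0,0.6]],[[0,0,-1],[0,0,0]],[[0,0,-2],[0,0,0]],[[0,0,-2],[0,0,0]],[[0,0,-2],[0,0,0]],[[0,0,-2],[0,0,0]],[[0,0,-2],[0,0,0]],[[0,0,-1.2],[0,0,0]],[[0,0,-0.5],[0,0,0]]])

```text
clock: 3.1
tool_pos: [0.5614, 0.253, 0.0555]
eef_rot: [0.927, 0.375, -0.001, 0.001]
contact_force: [0.5, 0.4, 0.3]
opening: 0.9
finger_force: 0.0
```

Request:
step_arm(increments=[[[0,0,0],[0,0,0]],[[0,0,0],[0,0,0]],[[0,0,0],[0,0,0]],[[0,0,0],[0,0,0]],[[0,0,0],[0,0,0]],[[0,0,0],[0,0,0]],[[0,0,0],[0,0,0]],[[0,0,0],[0,0,0]],[[0,0,0],[0,0,0]],[[0,0,0],[0,0,0]]], fingers=0.1, grip_force=40)

```text
clock: 4.1
tool_pos: [0.5619, 0.2552, 0.0568]
eef_rot: [0.927, 0.375, -0.0, -0.0]
contact_force: [-1.3, 0.0, 1.2]
opening: 0.267
finger_force: 40.0
```

Request:
step_arm(increments=[[[0,0,0.5],[0,0,0]],[[0,0,1],[0,0,0]],[[0,0,2],[0,0,0]],[[0,0,2],[0,0,0]],[[0,0,2.5],[0,0,0]],[[0,0,2.5],[0,0,0]],[[0,0,2.5],[0,0,0]],[[0,0,2],[0,0,0]],[[0,0,1],[0,0,0]],[[0,0,0],[0,0,0]]])

```text
clock: 5.1
tool_pos: [0.5629, 0.2553, 0.2184]
eef_rot: [0.927, 0.375, 0.002, -0.0]
contact_force: [0.5, 0.2, -1.6]
opening: 0.266
finger_force: 40.0
```

Request:
step_arm(increments=[[[0,-1.5,0],[0,0,0]],[[0,-3,0],[0,0,0]],[[0.2,-4,0],[0,0,0]],[[0.3,-4,0],[0,0,0]],[[0.3,-4,0],[0,0,0]],[[0.3,-4,0],[0,0,0]],[[0.3,-4,0],[0,0,0]],[[0.3,-4,0],[0,0,0]],[[0.3,-4,0],[0,0,0]],[[0.2,-4,0],[0,0,0]]])

```text
clock: 6.1
tool_pos: [0.5823, -0.113, 0.2152]
eef_rot: [0.927, 0.375, -0.002, -0.0]
contact_force: [-0.3, 1.0, -1.1]
opening: 0.268
finger_force: 40.0
```

Request:
step_arm(increments=[[[0,-2,0],[0,0,0]],[[0,-1.5,0],[0,0,0]],[[0,-1,0],[0,0,0]],[[0,-0.5,0],[0,0,0]],[[0,0,0],[0,0,0]],[[0,0,0],[0,0,0]],[[0,0,0],[0,0,0]],[[0,0,0],[0,0,0]],[[0,0,0],[0,0,0]],[[0,0,0],[0,0,0]]])

```text
clock: 7.1
tool_pos: [0.5841, -0.1597, 0.2168]
eef_rot: [0.927, 0.375, 0.0, 0.0]
contact_force: [0.7, -0.2, -1.4]
opening: 0.269
finger_force: 40.0
```

```bash
python3 - <<'E'
from h import *
s=r.get_state();print(s["clock"],s["tool_pos"],s["eef_rot"],s["contact_force"],s["opening"],s["finger_force"])
v=[]
for n in("scene","top"):
    p,d=r.snapshot(n);np.savez(n+"1",p=p,d=d)
    T=s["tool_pos"];u=proj(n,T);print(n,u)
    c=p[int(u[1])-70:int(u[1])+90,int(u[0])-80:int(u[0])+80,::-1];v.append(cv2.resize(c,(400,400),interpolation=2))
cv2.imwrite("pics/held.png",np.hstack(v))
E
```

```text
7.1 [ 0.58407048 -0.15972516  0.21678872] [9.26841684e-01 3.75452379e-01 5.09847245e-05 1.77695972e-05] [ 0.67501969 -0.21152505 -1.37420053] 0.2686189205832019 39.97889565769583
scene (np.float64(248.07610290643083), np.float64(178.89809467065865))
top (np.float64(385.89119204917534), np.float64(161.05384925823302))
```

View pics/held.png

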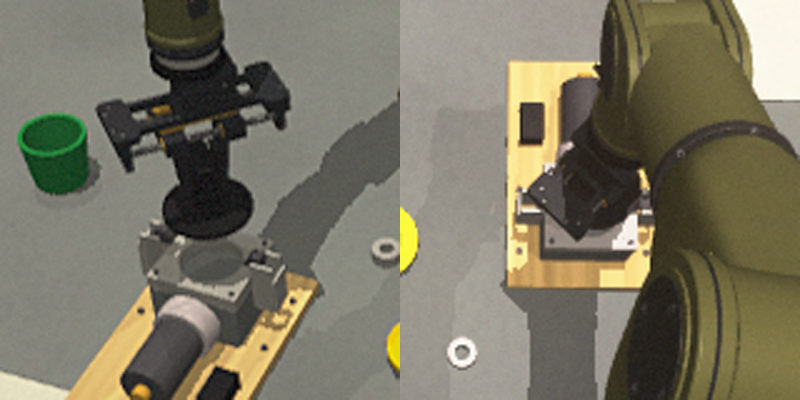

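```bash
python3 - <<'E'
from h import *
T=np.array([.5841,-.1597,.2168])
D=np.load("scene1.npz");p,d=D["p"],D["d"];X=cloud("scene",d);z=X[...,2]
m=(p.max(2)<75)&(np.hypot(X[...,0]-T[0],X[...,1]-T[1])<.075)
for lo,hi in((.168,.192),(.172,.190),(.180,.190)):
    P=X[m&(z>lo)&(z<hi)]; print(lo,hi,len(P),cv2.minEnclosingCircle((P[:,:2]*1000).astype(np.float32)),P.min(0),P.max(0))
print(np.histogram(z[m],bins=np.arange(.14,.24,.005)))
# same circle method on the throat box: rim-plane outline square and hole pixels now
D0=np.load("scene0.npz");X0=cloud("scene",D0["d"]);z0=X0[...,2]
f=(z0>.015)&(z0<.032)&(D0["p"].max(2)<75)&(np.hypot(X0[...,0]-.563,X0[...,1]-.26)<.075)
print("bench lid scene",cv2.minEnclosingCircle((X0[f][:,:2]*1000).astype(np.float32)))
b=(abs(z0-.098)<.004)&(abs(X0[...,0]-.585)<.07)&(abs(X0[...,1]+.16)<.055)
P=X0[b];print("box rect scene",cv2.minAreaRect((P[:,:2]*1000).astype(np.float32)))
Dt=np.load("top0.npz");Xt=cloud("top",Dt["d"]);zt=Xt[...,2]
b=(abs(zt-.098)<.004)&(abs(Xt[...,0]-.58)<.07)&(abs(Xt[...,1]+.16)<.055)
P=Xt[b];print("box rect top",cv2.minAreaRect((P[:,:2]*1000).astype(np.float32)))
# inner hole by circle fit on rim pts nearest the centre per angle
for n,X_,z_,c in(("scene",X0,z0,(586,-158)),("top",Xt,zt,(580.7,-161.4))):
    b=(abs(z_-.098)<.004);Q=X_[b][:,:2]*1000;c=np.array(c,float)
    for _ in range(5):
        r_=Q-c;R=np.hypot(*r_.T);a=np.arctan2(r_[:,1],r_[:,0]);E=[]
        for k in np.arange(-np.pi,np.pi,np.pi/12):
            w=(a>=k)&(a<k+np.pi/12)&(R<60)
            if w.any():E.append(Q[w][np.argmin(R[w])])
        E=np.array(E);A=np.c_[2*E,np.ones(len(E))];s=np.linalg.lstsq(A,(E**2).sum(1),rcond=None)[0];c=s[:2]
    print(n,"hole fit",c,np.sqrt(s[2]+c@c))
E
```

```text
0.168 0.192 555 ((586.9104614257812, -154.09158325195312), 51.66561508178711) [ 0.53714812 -0.20438479  0.17302669] [ 0.63727321 -0.1041211   0.19137904]
0.172 0.19 547 ((586.9104614257812, -154.09158325195312), 51.66561508178711) [ 0.53714812 -0.20438479  0.17302669] [ 0.63727321 -0.1041211   0.18978921]
0.18 0.19 482 ((588.74169921875, -153.78150939941406), 50.61790466308594) [ 0.5396559  -0.20438479  0.18003525] [ 0.63727321 -0.1041211   0.18978921]
(array([  0,   0,   0,   0,   0,   0,   3,  62, 396,  86,  20,  16,  17,
        18,  13,  26,  26,  27,  28]), array([0.14 , 0.145, 0.15 , 0.155, 0.16 , 0.165, 0.17 , 0.175, 0.18 ,
       0.185, 0.19 , 0.195, 0.2  , 0.205, 0.21 , 0.215, 0.22 , 0.225,
       0.23 , 0.235]))
bench lid scene ((565.8604125976562, 262.23321533203125), 50.44485092163086)
box rect scene ((583.34375, -160.20071411132812), (108.87262725830078, 110.26237487792969), 89.67527770996094)
box rect top ((581.9166259765625, -162.0334930419922), (106.90165710449219, 105.17866516113281), 88.41944122314453)
scene hole fit [ 584.06797303 -159.86855568] 37.07453766956657
top hole fit [ 581.46148373 -161.71884052] 36.815836925144126
```

Request:
step_arm(increments=[[[-0.15,-0.2,0],[0,0,0]],[[-0.1,-0.2,0],[0,0,0]],[[0,0,-0.7],[0,0,0]],[[0,0,-1],[0,0,0]],[[0,0,-1],[0,0,0]],[[0,0,-1],[0,0,0]],[[0,0,-0.5],[0,0,0]],[[0,0,-0.2],[0,0,0]],[[0,0,0],[0,0,0]],[[0,0,0],[0,0,0]]])

```text
clock: 8.2
tool_pos: [0.5819, -0.164, 0.173]
eef_rot: [0.927, 0.375, 0.0, 0.0]
contact_force: [-0.0, -0.7, -2.1]
opening: 0.267
finger_force: 40.0
```

```bash
python3 - <<'E'
from h import *
s=r.get_state();print(s["clock"],s["tool_pos"],s["contact_force"])
p,d=r.snapshot("scene");np.savez("scene2",p=p,d=d)
X=cloud("scene",d);z=X[...,2];T=s["tool_pos"]
zt=T[2]-.0568+.024
m=(p.max(2)<75)&(np.hypot(X[...,0]-T[0],X[...,1]-T[1])<.06)&(abs(z-zt)<.006)
P=X[m];print(len(P),cv2.minEnclosingCircle((P[:,:2]*1000).astype(np.float32)),zt,np.median(P[:,2]))
cv2.imwrite("pics/near.png",cv2.resize(p[140:260,190:310,::-1],(600,600),interpolation=2))
E
```

```text
8.2 [ 0.58185277 -0.16399542  0.17304527] [-0.01159391 -0.71901646 -2.11530128]
502 ((586.09814453125, -159.19578552246094), 50.83967590332031) 0.14024526731380493 0.1392694859389414
```

View pics/near.png

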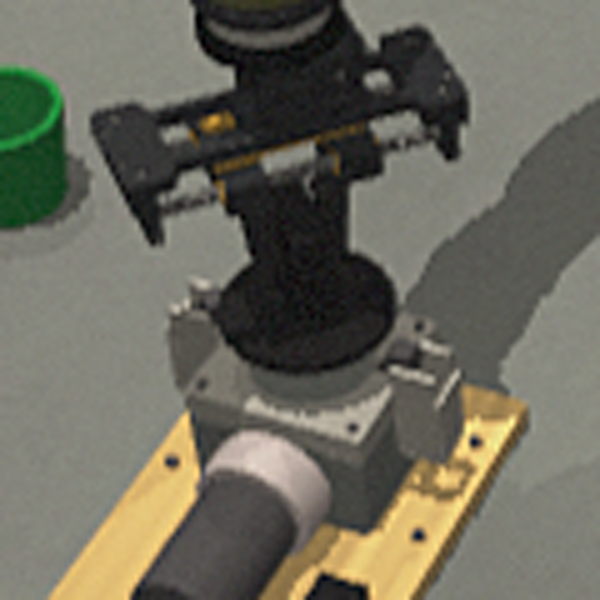

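The flange, at crop pixel (308,310), hangs centred between the two catches at (195,300) and (405,360), level and within about 2 mm of the throat axis. I'll descend slowly.

Request:
step_arm(increments=[[[0,0,-0.2],[0,0,0]],[[0,0,-0.2],[0,0,0]],[[0,0,-0.2],[0,0,0]],[[0,0,-0.15],[0,0,0]],[[0,0,-0.15],[0,0,0]],[[0,0,-0.15],[0,0,0]],[[0,0,-0.15],[0,0,0]],[[0,0,-0.1],[0,0,0]],[[0,0,0],[0,0,0]],[[0,0,0],[0,0,0]]])

```text
clock: 9.25
tool_pos: [0.5816, -0.1642, 0.1598]
eef_rot: [0.927, 0.375, 0.0, 0.0]
contact_force: [-0.0, -0.9, -0.7]
opening: 0.268
finger_force: 40.0
```

Request:
step_arm(increments=[[[0,0,-0.1],[0,0,0]],[[0,0,-0.1],[0,0,0]],[[0,0,-0.1],[0,0,0]],[[0,0,-0.1],[0,0,0]],[[0,0,-0.1],[0,0,0]],[[0,0,-0.1],[0,0,0]],[[0,0,-0.1],[0,0,0]],[[0,0,0],[0,0,0]],[[0,0,0],[0,0,0]],[[0,0,0],[0,0,0]]])

```text
clock: 10.25
tool_pos: [0.5817, -0.164, 0.1528]
eef_rot: [0.927, 0.375, 0.0, 0.0]
contact_force: [0.1, -0.8, 3.9]
opening: 0.266
finger_force: 40.0
```

Request:
step_arm(increments=[[[0,0,-0.1],[0,0,0]],[[0,0,-0.1],[0,0,0]],[[0,0,-0.1],[0,0,0]],[[0,0,-0.1],[0,0,0]],[[0,0,0],[0,0,0]],[[0,0,0],[0,0,0]],[[0,0,0],[0,0,0]],[[0,0,0],[0,0,0]],[[0,0,0],[0,0,0]],[[0,0,0],[0,0,0]]])

```text
clock: 11.25
tool_pos: [0.5812, -0.164, 0.1486]
eef_rot: [0.927, 0.375, -0.0, -0.0]
contact_force: [0.3, 0.5, -2.9]
opening: 0.269
finger_force: 40.0
```

Request:
step_arm(increments=[[[0,0,-0.1],[0,0,0]],[[0,0,-0.1],[0,0,0]],[[0,0,-0.1],[0,0,0]],[[0,0,-0.1],[0,0,0]],[[0,0,0],[0,0,0]],[[0,0,0],[0,0,0]],[[0,0,0],[0,0,0]],[[0,0,0],[0,0,0]],[[0,0,0],[0,0,0]],[[0,0,0],[0,0,0]]])

```text
clock: 12.25
tool_pos: [0.5819, -0.164, 0.1448]
eef_rot: [0.927, 0.375, 0.0, 0.0]
contact_force: [1.5, -1.0, -1.0]
opening: 0.271
finger_force: 40.0
```

Request:
step_arm(increments=[[[0,0,-0.1],[0,0,0]],[[0,0,-0.1],[0,0,0]],[[0,0,-0.1],[0,0,0]],[[0,0,-0.1],[0,0,0]],[[0,0,0],[0,0,0]],[[0,0,0],[0,0,0]],[[0,0,0],[0,0,0]],[[0,0,0],[0,0,0]],[[0,0,0],[0,0,0]],[[0,0,0],[0,0,0]]])

```text
clock: 13.25
tool_pos: [0.5815, -0.164, 0.1408]
eef_rot: [0.927, 0.375, 0.0, 0.0]
contact_force: [-0.1, -1.1, -1.7]
opening: 0.274
finger_force: 40.0
```

Request:
step_arm(increments=[[[0,0,-0.05],[0,0,0]],[[0,0,-0.05],[0,0,0]],[[0,0,-0.05],[0,0,0]],[[0,0,-0.05],[0,0,0]],[[0,0,-0.05],[0,0,0]],[[0,0,0],[0,0,0]],[[0,0,0],[0,0,0]],[[0,0,0],[0,0,0]],[[0,0,0],[0,0,0]],[[0,0,0],[0,0,0]]])

```text
clock: 14.25
tool_pos: [0.5815, -0.1639, 0.1387]
eef_rot: [0.927, 0.375, 0.0, 0.0]
contact_force: [-1.9, 0.9, 5.9]
opening: 0.269
finger_force: 40.0
```

Request:
step_arm(increments=[[[0,0,-0.05],[0,0,0]],[[0,0,-0.05],[0,0,0]],[[0,0,0],[0,0,0]],[[0,0,0],[0,0,0]],[[0,0,0],[0,0,0]],[[0,0,0],[0,0,0]],[[0,0,0],[0,0,0]],[[0,0,0],[0,0,0]],[[0,0,0],[0,0,0]],[[0,0,0],[0,0,0]]])

```text
clock: 15.25
tool_pos: [0.5815, -0.1639, 0.1386]
eef_rot: [0.927, 0.375, 0.0, 0.0]
contact_force: [-5.2, 0.8, 11.2]
opening: 0.266
finger_force: 40.0
```

```bash
python3 - <<'E'
from h import *
F=[];Z=[]
p,d=r.snapshot("scene")
for i in range(5):
    s=r.get_state();F.append(s["contact_force"]);Z.append(s["tool_pos"]); r.snapshot("top")
print(np.round(F,2),np.round(Z,4)[:,2])
X=cloud("scene",d);z=X[...,2];T=Z[0]
m=(p.max(2)<75)&(np.hypot(X[...,0]-.584,X[...,1]+.16)<.06)&(z<.13)
P=X[m];print(len(P),cv2.minEnclosingCircle((P[:,:2]*1000).astype(np.float32)))
for a in range(8):
    w=(np.hypot(P[:,0]-.584,P[:,1]+.16)>.03)&(np.floor((np.arctan2(P[:,1]+.16,P[:,0]-.584)+np.pi)/(np.pi/4))==a)
    print(a*45-180,w.sum(),np.median(P[w,2]) if w.any() else "")
cv2.imwrite("pics/home.png",cv2.resize(p[140:260,190:310,::-1],(600,600),interpolation=2))
E
```

```text
[[-5.35  1.28 12.  ]
 [-4.7   1.14 11.95]
 [-4.78  0.51 11.81]
 [-5.1   1.14 12.75]
 [-4.53  1.02 12.44]] [0.1386 0.1386 0.1386 0.1386 0.1386]
663 ((590.3031005859375, -160.318603515625), 59.53753662109375)
-180 0 
-135 35 0.10677227546262251
-90 68 0.10618313576319609
-45 65 0.10399305491650976
0 94 0.10324570842449368
45 135 0.10263682668099881
90 43 0.1054908289674094
135 45 0.10459000050070888
```

View pics/home.png

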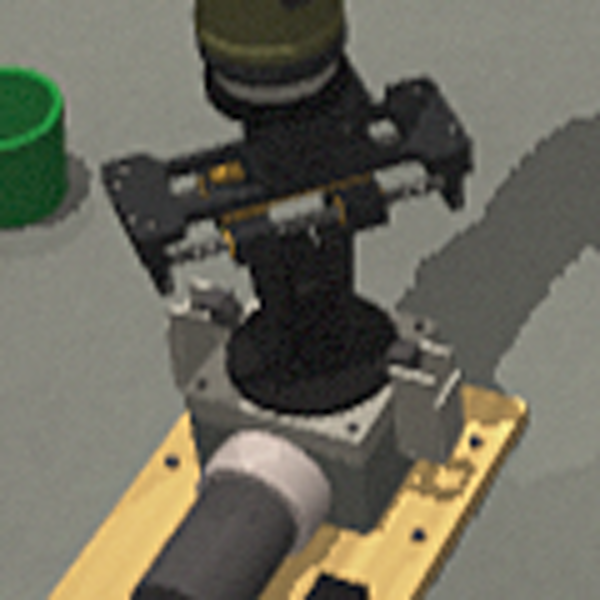

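Flange at crop (315,360) lies on the rim between the catches: its top is at z about 0.106, and the TCP has stopped at 0.1386 under 12 N. I'll unload, tighten the grip, and then pull up in small steps.

Request:
step_arm(increments=[[[-0.05,0,0.05],[0,0,0]],[[0,0,0.05],[0,0,0]],[[0,0,0.05],[0,0,0]],[[0,0,0.05],[0,0,0]],[[0,0,0],[0,0,0]],[[0,0,0],[0,0,0]],[[0,0,0],[0,0,0]],[[0,0,0],[0,0,0]],[[0,0,0],[0,0,0]],[[0,0,0],[0,0,0]]], grip_force=60)

```text
clock: 16.55
tool_pos: [0.5808, -0.1641, 0.1391]
eef_rot: [0.927, 0.375, -0.0, -0.0]
contact_force: [0.1, -0.7, -2.1]
opening: 0.263
finger_force: 60.0
```

Request:
step_arm(increments=[[[0,0,0.03],[0,0,0]],[[0,0,0.03],[0,0,0]],[[0,0,0.03],[0,0,0]],[[0,0,0.03],[0,0,0]],[[0,0,0.03],[0,0,0]],[[0,0,0],[0,0,0]],[[0,0,0],[0,0,0]],[[0,0,0],[0,0,0]],[[0,0,0],[0,0,0]],[[0,0,0],[0,0,0]]])

```text
clock: 17.55
tool_pos: [0.581, -0.164, 0.1408]
eef_rot: [0.927, 0.375, 0.0, 0.0]
contact_force: [0.2, -0.0, -1.1]
opening: 0.263
finger_force: 60.0
```

Lifted 2 mm so far, with no resistance yet.

Request:
step_arm(increments=[[[0,0,0.03],[0,0,0]],[[0,0,0.03],[0,0,0]],[[0,0,0.03],[0,0,0]],[[0,0,0.03],[0,0,0]],[[0,0,0.03],[0,0,0]],[[0,0,0.03],[0,0,0]],[[0,0,0],[0,0,0]],[[0,0,0],[0,0,0]],[[0,0,0],[0,0,0]],[[0,0,0],[0,0,0]]])

```text
clock: 18.55
tool_pos: [0.581, -0.164, 0.1425]
eef_rot: [0.927, 0.375, 0.0, 0.0]
contact_force: [0.9, -1.1, -1.9]
opening: 0.27
finger_force: 60.0
```

Request:
step_arm(increments=[[[0,0,0.03],[0,0,0]],[[0,0,0.03],[0,0,0]],[[0,0,0.03],[0,0,0]],[[0,0,0.03],[0,0,0]],[[0,0,0.03],[0,0,0]],[[0,0,0.03],[0,0,0]],[[0,0,0],[0,0,0]],[[0,0,0],[0,0,0]],[[0,0,0],[0,0,0]],[[0,0,0],[0,0,0]]])

```text
clock: 19.55
tool_pos: [0.5809, -0.1639, 0.144]
eef_rot: [0.927, 0.375, -0.0, -0.0]
contact_force: [3.7, -0.5, -13.7]
opening: 0.273
finger_force: 60.0
```

Request:
step_arm(increments=[[[0.02,0,0.02],[0,0,0]],[[0,0,0],[0,0,0]],[[0,0,0],[0,0,0]],[[0,0,0],[0,0,0]],[[0,0,0],[0,0,0]],[[0,0,0],[0,0,0]],[[0,0,0],[0,0,0]],[[0,0,0],[0,0,0]],[[0,0,0],[0,0,0]],[[0,0,0],[0,0,0]]])

```text
clock: 20.55
tool_pos: [0.581, -0.1639, 0.1444]
eef_rot: [0.927, 0.375, -0.0, -0.0]
contact_force: [2.9, -0.3, -16.3]
opening: 0.267
finger_force: 60.0
```

```bash
python3 - <<'E'
from h import *
F=[]
for i in range(6):
    s=r.get_state();F.append(s["contact_force"]);r.snapshot("top")
print(np.round(F,2),np.mean(F,0),s["tool_pos"],s["clock"],s["opening"])
E
```

```text
[[  2.85  -0.29 -16.28]
 [  1.5   -0.67 -17.44]
 [  2.3    0.11 -17.62]
 [  0.83  -0.22 -16.88]
 [  3.15   0.19 -17.14]
 [  1.63   0.34 -16.96]] [  2.04449263  -0.09177377 -17.05315322] [ 0.58094591 -0.16398402  0.14441721] 20.8 0.2660712088925183
```

Request:
step_arm(increments=[[[0,0,-0.015],[0,0,0]],[[0,0,0],[0,0,0]],[[0,0,0],[0,0,0]],[[0,0,0],[0,0,0]],[[0,0,0],[0,0,0]],[[0,0,0],[0,0,0]],[[0,0,0],[0,0,0]],[[0,0,0],[0,0,0]],[[0,0,0],[0,0,0]],[[0,0,0],[0,0,0]]])

```text
clock: 21.85
tool_pos: [0.5811, -0.1639, 0.1444]
eef_rot: [0.927, 0.375, -0.0, -0.0]
contact_force: [0.9, -0.3, -16.1]
opening: 0.269
finger_force: 60.0
```

```bash
python3 - <<'E'
from h import *
F=[]
for i in range(6):
    s=r.get_state();F.append(s["contact_force"]);r.snapshot("top")
print(np.mean(F,0),s["tool_pos"],s["clock"])
E
```

```text
[  0.44347863   0.68451229 -15.86967872] [ 0.58106182 -0.16395495  0.14434648] 22.1
```

Steady at about 14.3 N net of the lid's weight. I'll hold that for 2 s.

Request:
step_arm(increments=[[[0,0,0],[0,0,0]],[[0,0,0],[0,0,0]],[[0,0,0],[0,0,0]],[[0,0,0],[0,0,0]],[[0,0,0],[0,0,0]],[[0,0,0],[0,0,0]],[[0,0,0],[0,0,0]],[[0,0,0],[0,0,0]],[[0,0,0],[0,0,0]],[[0,0,0],[0,0,0]]])

```text
clock: 23.15
tool_pos: [0.5811, -0.164, 0.1443]
eef_rot: [0.927, 0.375, -0.0, -0.0]
contact_force: [0.1, 0.4, -15.7]
opening: 0.268
finger_force: 60.0
```

Request:
step_arm(increments=[[[0,0,0],[0,0,0]],[[0,0,0],[0,0,0]],[[0,0,0],[0,0,0]],[[0,0,0],[0,0,0]],[[0,0,0],[0,0,0]],[[0,0,0],[0,0,0]],[[0,0,0],[0,0,0]],[[0,0,0],[0,0,0]],[[0,0,0],[0,0,0]],[[0,0,0],[0,0,0]]])

```text
clock: 24.15
tool_pos: [0.5811, -0.164, 0.1444]
eef_rot: [0.927, 0.375, -0.0, -0.0]
contact_force: [-1.1, 0.7, -16.1]
opening: 0.262
finger_force: 60.0
```

Proof done. Now I'll lower it back to the rim and press lightly.

Request:
step_arm(increments=[[[0,0,-0.1],[0,0,0]],[[0,0,-0.1],[0,0,0]],[[0,0,-0.1],[0,0,0]],[[0,0,-0.1],[0,0,0]],[[0,0,-0.1],[0,0,0]],[[0,0,-0.1],[0,0,0]],[[0,0,-0.05],[0,0,0]],[[0,0,-0.05],[0,0,0]],[[0,0,0],[0,0,0]],[[0,0,0],[0,0,0]]])

```text
clock: 25.15
tool_pos: [0.5825, -0.1642, 0.1386]
eef_rot: [0.927, 0.375, 0.001, 0.001]
contact_force: [-1.8, -1.0, 4.9]
opening: 0.27
finger_force: 60.0
```

Request:
step_arm(increments=[[[0,0,0],[0,0,0]],[[0,0,0],[0,0,0]],[[0,0,0],[0,0,0]],[[0,0,0],[0,0,0]],[[0,0,0],[0,0,0]],[[0,0,0],[0,0,0]],[[0,0,0],[0,0,0]],[[0,0,0],[0,0,0]],[[0,0,0],[0,0,0]],[[0,0,0],[0,0,0]]], fingers=0.55)

```text
clock: 26.15
tool_pos: [0.5812, -0.164, 0.1374]
eef_rot: [0.927, 0.375, 0.0, 0.0]
contact_force: [-0.1, -0.7, 0.7]
opening: 0.547
finger_force: 0.0
```

Request:
step_arm(increments=[[[0,0,0.5],[0,0,0]],[[0,0,1],[0,0,0]],[[0,0,2],[0,0,0]],[[0,0,2],[0,0,0]],[[0,0,2],[0,0,0]],[[0,0,2],[0,0,0]],[[0,0,2],[0,0,0]],[[0,0,2],[0,0,0]],[[0,0,1],[0,0,0]],[[0,0,0],[0,0,0]]])

```text
clock: 27.15
tool_pos: [0.5822, -0.1641, 0.2843]
eef_rot: [0.927, 0.375, 0.002, 0.001]
contact_force: [-0.3, 0.2, 0.1]
opening: 0.552
finger_force: 0.0
```

```bash
python3 - <<'E'
from h import *
s=r.get_state();print(s["clock"],s["tool_pos"],s["contact_force"])
p,d=r.snapshot("scene");X=cloud("scene",d);z=X[...,2]
m=(p.max(2)<75)&(np.hypot(X[...,0]-.584,X[...,1]+.16)<.05)&(z<.2)
print(np.histogram(z[m],bins=np.arange(.09,.2,.005)))
t=m&(z>.15)&(z<.18);f=m&(z>.095)&(z<.113)
print("grip top",np.percentile(z[t],[50,90]),"flange",np.median(z[f]),"expect .176,.106")
cv2.imwrite("pics/end.png",cv2.resize(p[100:300,170:410,::-1],(720,600),interpolation=2))
E
```

```text
27.15 [ 0.58215621 -0.1641021   0.28430583] [-0.26811017  0.2271905   0.13101251]
(array([  3,  20, 221, 237,  26,  22,  16,  15,  20,  15,  15,  21,  17,
        15,  22,  11,  71,  45,   0,   0,   0,   0]), array([0.09 , 0.095, 0.1  , 0.105, 0.11 , 0.115, 0.12 , 0.125, 0.13 ,
       0.135, 0.14 , 0.145, 0.15 , 0.155, 0.16 , 0.165, 0.17 , 0.175,
       0.18 , 0.185, 0.19 , 0.195, 0.2  ]))
grip top [0.17220508 0.1764462 ] flange 0.10506779946496947 expect .176,.106
```

View pics/end.png

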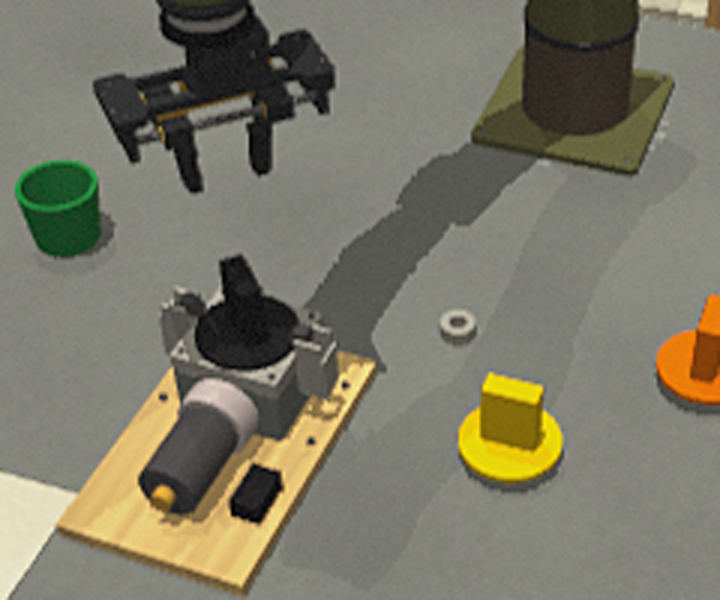

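The picture shows the lid seated on the throat, flange at crop (248,330), latched between the catches. The grip top is at z about 0.175, which matches fully home. The gripper is clear and the bystanders are untouched.

```bash
python3 -c "
from plant import r
print(r.finish_job())"
```

```text
the job is handed in; nothing more can be done
None
```

The black lid is latched and fully home on the throat, it held a steady pull of about 14 N for more than 2 s (highest reading about 16 N after the lid's weight), and I released it and handed the job in at about 27 s.

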